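# Sort the locking clamps by their jaws

## Task

Two locking clamps lie on the bench, one ratcheted shut and one open. Lay the shut one flat in the blue tray and the open one flat in the yellow tray, each near the middle and wholly within the walls, leaving their jaws as they are.

Things in the scene. Friction and masses are not known exactly. Their poses are not given: they have to be found in the camera images.
- clamp_1_centre (a point): Centre (half-way up, on the pivot) of the black pivot block of a steel locking clamp lying flat. Block 34 (x) x 20 (y) x 22 mm high: gripped across the 20 mm, the jaws stay as they are. Jaws reach 80 mm along +x, finger rings 80 mm along -x, both 7 mm high. Shut: 48 mm wide. One half is fixed along x; open, the other's jaw swings to -y, its ring to +y (to 48 mm). About 70 g. z up.
- clamp_1_jaw (a joint): Opening angle of the jaws of clamp 1 (rad): about 0 (under 0.05) = ratcheted shut, jaw faces together; 0.26 to 0.36 = open, tips about 25 mm apart. Stiff: it stays where it is unless pushed.
- clamp_2_centre (a point): Centre (half-way up, on the pivot) of the black pivot block of a steel locking clamp lying flat. Block 34 (x) x 20 (y) x 22 mm high: gripped across the 20 mm, the jaws stay as they are. Jaws reach 80 mm along +x, finger rings 80 mm along -x, both 7 mm high. Shut: 48 mm wide. One half is fixed along x; open, the other's jaw swings to -y, its ring to +y (to 48 mm). About 70 g. z up.
- clamp_2_jaw (a joint): Opening angle of the jaws of clamp 2 (rad): about 0 (under 0.05) = ratcheted shut, jaw faces together; 0.26 to 0.36 = open, tips about 25 mm apart. Stiff: it stays where it is unless pushed.
- blue_tray: Shallow open blue plastic tray, fixed to the bench: 210 mm (x) by 150 mm (y) outside, 22 mm high, walls and floor 4 mm. Origin: centre of its underside, on the bench top; z up.
- yellow_tray: Shallow open yellow plastic tray, fixed to the bench: 210 mm (x) by 150 mm (y) outside, 22 mm high, walls and floor 4 mm. Origin: centre of its underside, on the bench top; z up.
- tray_stack: Obstacle, not part of the job: fixed stack of black cell trays at the back of the bench, 266 mm (x) by 231 mm (y), 273 mm high; origin at the centre of its underside. Pass well in front of it (or above) when crossing between left and right.

How it is judged:
By the outcome, as a careful person would: the job done as asked, in the order asked, and still so for the second after the job is handed in, with the robot touching nothing.
It also fails if it takes over 61 s, if anything falls off the work surface, if the arm or the gripper's body presses on something with over 40 N, if the wrist force passes 120 N, or if a joint passes its speed limit or range.

## Robot

A 6-joint arm with a two-finger parallel gripper is mounted at the origin on a cart in front of the work surface, level with it; the furniture and walls round the work are solid. World frame = base frame: x ahead of the robot, y to its left, z up, the work surface at z = 0. Lengths are in m, angles in rad, forces in N, time in s.
With the tool pointing down it reaches from about 0.35 to 0.775 m from the base axis. Payload 7.3 kg.
Tool frame: the origin (TCP) lies on the centre line of the jaws, within the pads' length; the fingertips stand 11 mm ahead of it and the grasp point (between the pads) lies 8 mm behind it; y points along the fingers, z is the direction in which the jaws open and shut, and the axes are right-handed (so a half turn about y gives the same grasp; the last joint's range is limited). The gripper opens to 92 mm and grips with 3 to 60 N. Pads are 19 mm wide; open, the fingers measure 130 mm over their backs; the gripper's body (75 mm by 190 mm) begins 47 mm behind the grasp point.
Start: joints at [1.099, 0.342, 1.524, -0, 1.275, -0.146], TCP at [0.168, 0.497, 0.238] pointing down, gripper open.
Joint ranges: [-2.53, 2.53], [-0.77, 2.02], [0.04, 2.7], [-1, 4.14], [0.28, 2.66], [-3.11, 3.11]. Speed limits (rad/s): [2.57, 2.57, 3.14, 3.14, 3.14, 3.14].

## Interface

Orientations are given as [roll, pitch, yaw] about the fixed x, y, z axes, in that order (R = Rz(yaw) Ry(pitch) Rx(roll)).
In Python, from cell import robot, cams gives the robot as it stands.
- The arm moves only by the tool apply_moves, never from a script. Its argument "plan" is a list of rows, each a list of 7 numbers: the shift along the tool's x, y, z in m, then the turn, a rotation vector about the tool's x, y, z in degrees, then the gripper command: -1 is fully open, 1 is shut, values between are in proportion. A call has exactly 5 rows; each row is the pose to reach, as a shift and turn from the pose commanded when the call began, along the tool's axes at that moment; what a row does not reach only later rows make up. A row lasts 1/8 s, in which the tool goes at most 62.5 mm and 10.7 degrees, less where a joint would pass 70% of its speed; a pose out of reach is approached as far as the arm can. A call with a gripper value outside its range is refused whole. The fingers move at their own pace and stop on an object; "squeeze" is the grip in N (left out, the last holds). Time passes only in rows, so rows that repeat a pose let the fingers close, or fill a call up. It gives the time, the measured TCP pose, the force and the opening at its end, in the units of the state.
- robot.observe(): the state, without advancing time (a new reading comes with each control period).
- cams.read_camera(name): name is "scene" or "top"; returns the picture (480x640x3 uint8, blue, green, red); there is no depth.
- cams.calibration(name): a dict with "fx", "fy", "cx", "cy" (pixels), "extrinsics" (4x4, takes a point from world to camera coordinates). Camera axes: x right, y up, looking along -z (the intrinsics and any distortion apply to the point x, -y, -z); pixel columns grow to the right and rows downward; lengths in m; the calibration is good to about 2 mm. A picture is of the moment at which its call begins. calibration takes no time and is no camera call.
- robot.hand_in(): hands the job in, once; it reports no verdict.
The state is a dict: "time": time; "qpos": joint angles; "qvel": joint speeds; "joint_efforts": joint torques, N m; "tool_pos": TCP position; "tool_rot": TCP orientation; "contact_force": force on the tool from outside, world axes, zero at the start; "torque": the same for the moment, N m; "opening": finger opening in m.
Only numpy, scipy, OpenCV 4.12 (cv2) and the standard library are available. Lean on these libraries where they do the work, as an engineer would, in place of code of your own. Each camera call takes 0.05 s, during which the arm holds its last target. There are 200 camera calls.

## Working session

There is one attempt and no reset: what is moved stays moved. The work goes in short steps, Python scripts to look and compute and a tool call to move; the robot and the scene stay as the last step left them, time stands still between calls to the robot, and variables do not carry over. Pictures are saved under pics/ and viewed, about 8 in all and at most 12, crops included, and the job is handed in when it is done.

Besides the shell and the picture viewer there is one more tool, called after "Request:" in YAML: its name, and indented under it one key for each argument. apply_moves: Moves the arm, as the interface text tells. Its arguments: {"type":"object","properties":{"plan":{"type":"array","items":{"type":"array","items":{"type":"number"}}},"squeeze":{"type":"number"}},"required":["plan"]}

```bash
ls; mkdir -p pics; python3 - <<'E'
from cell import robot,cams
import cv2,numpy as np
for n in("scene","top"):
    cv2.imwrite(f"pics/{n}0.png",cams.read_camera(n)); c=cams.calibration(n); print(n,{k:np.round(v,4).tolist() for k,v in c.items()})
print(robot.observe())
E
```

```text
pics
scene {'fx': 468.2789, 'fy': 468.2789, 'cx': 311.9426, 'cy': 243.2956, 'extrinsics': [[0.5907, -0.8068, 0.0127, -0.3431], [0.567, 0.4262, 0.7049, -0.3703], [-0.574, -0.4092, 0.7092, -0.7994], [0.0, 0.0, 0.0, 1.0]]}
top {'fx': 587.0894, 'fy': 587.0894, 'cx': 314.0353, 'cy': 237.4118, 'extrinsics': [[-0.0258, -0.9997, -0.0058, -0.0093], [0.9918, -0.0263, 0.1254, -0.5987], [-0.1255, -0.0025, 0.9921, -1.6062], [0.0, 0.0, 0.0, 1.0]]}
{'time': 0.1, 'qpos': array([ 1.09896398e+00,  3.42671993e-01,  1.52488155e+00, -1.97052064e-05,
        1.27538630e+00, -1.45990495e-01]), 'qvel': array([ 0.0007941 , -0.00151178, -0.00052407, -0.00166758,  0.00125042,
       -0.00034163]), 'joint_efforts': array([ 2.34999818e-03, -4.32007349e+01, -2.44693458e+01,  7.21004116e-02,
        5.25158504e-02, -7.90474382e-05]), 'tool_pos': array([0.1678856 , 0.49708818, 0.23711855]), 'tool_rot': array([-1.57213192e+00,  1.77334657e-04, -3.25836219e-01]), 'contact_force': array([-0.66564985, -0.48318295,  0.42385589]), 'torque': array([-0.03684778,  0.02382025, -0.09648466]), 'opening': 0.09183154462352001}
```

View pics/top0.png

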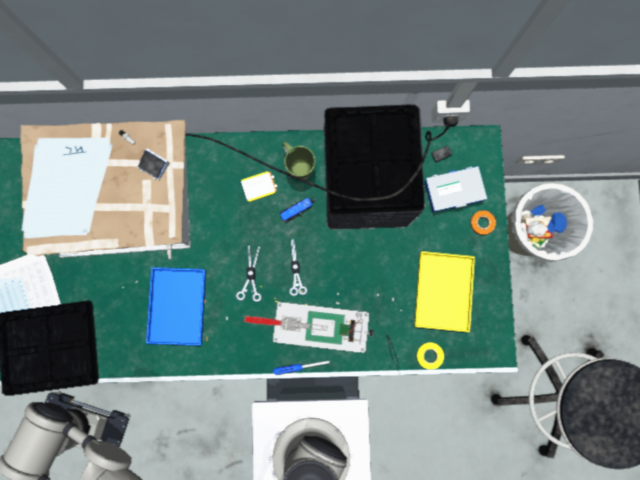

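View pics/scene0.png

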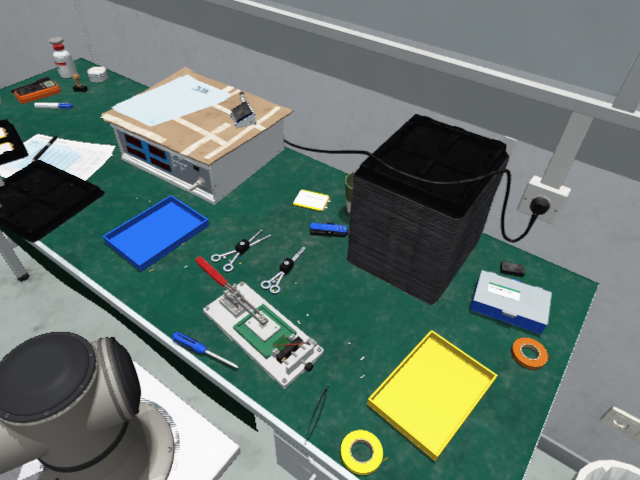

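The left clamp in the top view (pivot about 251,272) is open and the right one (295,265) is shut. The blue tray is at about (176,306) and the yellow at about (445,291). I'll enlarge these.

```bash
python3 - <<'E'
import cv2,numpy as np
t=cv2.imread("pics/top0.png");s=cv2.imread("pics/scene0.png")
a=cv2.resize(t[235:305,225:325],None,fx=6,fy=6,interpolation=cv2.INTER_CUBIC)[:, :]
b=cv2.resize(s[225:300,205:310],None,fx=5.71,fy=5.71,interpolation=cv2.INTER_CUBIC)
cv2.imwrite("pics/c1.png",a)
cv2.imwrite("pics/c2.png",b)
# tray colour outlines
h=cv2.cvtColor(t,cv2.COLOR_BGR2HSV)
for n,lo,hi,x0,x1 in(("blue",(100,150,100),(125,255,255),140,215),("yel",(22,150,150),(38,255,255),405,485)):
    m=cv2.inRange(h,lo,hi); m[:,:x0]=0;m[:,x1:]=0;m[:245]=0;m[340 if n=="yel" else 360:]=0
    p=cv2.findNonZero(m); print(n,cv2.minAreaRect(p),cv2.boxPoints(cv2.minAreaRect(p)).round(1).tolist())
# black blobs within crop
g=t.max(2)
m=((g<45)*255).astype('uint8'); z=np.zeros_like(m); z[250:290,235:310]=m[250:290,235:310]
n,l,st,ce=cv2.connectedComponentsWithStats(z); print(st,ce)
E
```

```text
blue ((175.52163696289062, 306.0780334472656), (56.41304397583008, 78.25614166259766), 2.935673475265503) [[145.3000030517578, 343.70001220703125], [149.39999389648438, 265.6000061035156], [205.6999969482422, 268.3999938964844], [201.6999969482422, 346.6000061035156]]
yel ((444.5826416015625, 291.46661376953125), (54.82484817504883, 76.3560562133789), 4.5739216804504395) [[414.20001220703125, 327.29998779296875], [420.29998779296875, 251.1999969482422], [475.0, 255.60000610351562], [468.8999938964844, 331.70001220703125]]
[[     0      0    640    480 307200]] [[319.5 239.5]]
```

View pics/c1.png

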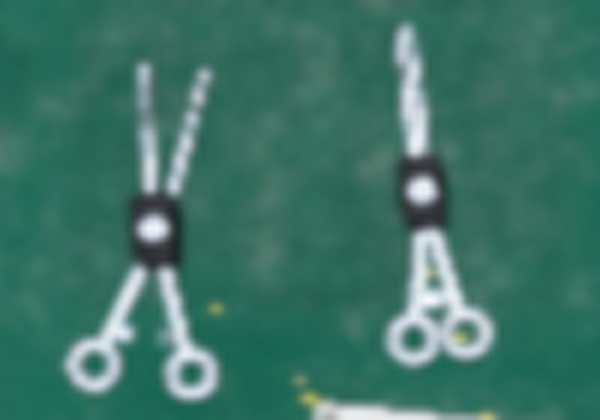

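View pics/c2.png

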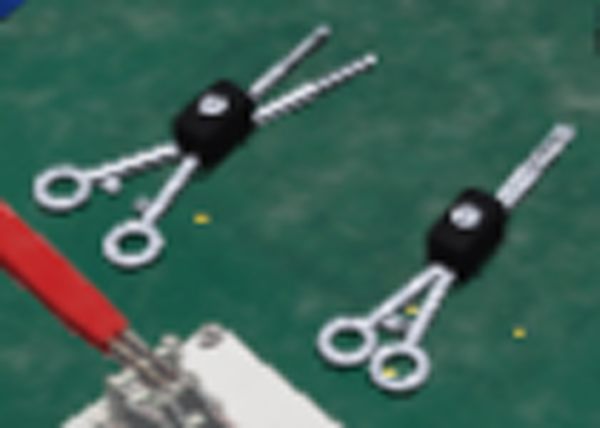

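The crops confirm it: the left clamp's jaws form a V (open) and the right clamp's are together (shut). Pivots are at crop positions (152,228) and (422,188) at 6x in the top view, and (213,104) and (467,215) at 5.71x in the scene view. Next I'll triangulate.

```bash
cat > h.py <<'E'
from cell import robot,cams
import cv2,numpy as np
from scipy.spatial.transform import Rotation as Ro
def ray(n,uv):
    c=cams.calibration(n);E=np.array(c["extrinsics"]);R=E[:3,:3];o=-R.T@E[:3,3]
    return o,R.T@np.array([(uv[0]-c["cx"])/c["fx"],-(uv[1]-c["cy"])/c["fy"],-1])
def onz(n,uv,z):
    o,d=ray(n,uv);return o+d*(z-o[2])/d[2]
def tri(ps):
    A=0;b=0
    for n,uv in ps:
        o,d=ray(n,uv);d=d/np.linalg.norm(d);P=np.eye(3)-np.outer(d,d);A=A+P;b=b+P@o
    return np.linalg.solve(A,b)
def rel(pos,yaw):
    """shift/turn in tool axes from present pose to pos, tool down, jaw axis at yaw+90deg"""
    s=robot.observe();R=Ro.from_euler("xyz",s["tool_rot"])
    T=Ro.from_euler("xyz",[-np.pi/2,0,yaw])
    return np.r_[R.inv().apply(np.array(pos)-s["tool_pos"])*1000,(R.inv()*T).as_rotvec(degrees=True)].round(1)
E
python3 - <<'E'
from h import *
t=cv2.imread("pics/top0.png")
T=lambda u,v:(225+(u+.5)/6-.5,235+(v+.5)/6-.5)
S=lambda u,v:(205+(u+.5)/5.71-.5,225+(v+.5)/5.71-.5)
yaw=lambda a,b:np.degrees(np.arctan2(*(a-b)[[1,0]]))
D={"open":((152,228),(213,104),(144,70),(190,373),(94,364)),"shut":((422,188),(467,215),(404,30),(465,333),(413,342))}
for n,(p,s,j,r1,r2) in D.items():
    c=onz("top",T(*p),.023);print(n,"tri",tri([("top",T(*p)),("scene",S(*s))]).round(4),"top",c.round(4),"scene",onz("scene",S(*s),.023).round(4))
    J,A,B=[onz("top",T(*q),.005) for q in(j,r1,r2)]
    print(" jaw yaw",yaw(J,c),"ring local angles",yaw(c,A),yaw(c,B),"dist",[np.linalg.norm((q-c)[:2]).round(4) for q in(J,A,B)])
    big=cv2.resize(t[235:305,225:325],None,fx=6,fy=6,interpolation=cv2.INTER_CUBIC)
    m=((big.max(2)<95)*255).astype('uint8');z=np.zeros_like(m);x,y=p
    z[y-50:y+50,x-40:x+40]=m[y-50:y+50,x-40:x+40]
    h=cv2.convexHull(cv2.findNonZero(z));r=cv2.minAreaRect(h);bx=cv2.boxPoints(r);print(" blk",r)
for n,B in(("blue",[[145.3,343.7],[149.4,265.6],[205.7,268.4],[201.7,346.6]]),("yel",[[414.2,327.3],[420.3,251.2],[475,255.6],[468.9,331.7]])):
    w=np.array([onz("top",q,.022) for q in B]);print(n,w[:,:2].round(3).tolist(),w.mean(0).round(3),"yaw",yaw(w[1],w[0]),yaw(w[2],w[3]))
print("stack front",onz("top",(328,228),0),onz("top",(420,225),0))
E
```

```text
open tri [0.5057 0.1568 0.0254] top [0.5054 0.1575 0.023 ] scene [0.5078 0.1581 0.023 ]
 jaw yaw 3.692553363481643 ring local angles 12.54638095648576 -25.884505475481717 dist [np.float64(0.0766), np.float64(0.0691), np.float64(0.069)]
 blk ((155.5, 231.5), (81.0, 63.0), 90.0)
shut tri [0.5208 0.0306 0.0252] top [0.5208 0.0308 0.023 ] scene [0.5224 0.0318 0.023 ]
 jaw yaw 5.629798076010737 ring local angles 15.012232063578754 -5.199573050760531 dist [np.float64(0.0773), np.float64(0.0699), np.float64(0.0714)]
 blk ((421.9225769042969, 192.4683074951172), (76.75942993164062, 58.80983352661133), 85.71085357666016)
blue [[0.316, 0.45], [0.533, 0.44], [0.521, 0.282], [0.304, 0.293]] [0.418 0.366 0.022] yaw -2.4678159512986984 -3.0811726711787677
yel [[0.342, -0.296], [0.553, -0.323], [0.537, -0.476], [0.326, -0.446]] [ 0.439 -0.385  0.022] yaw -7.3221222044559875 -7.9836984639520985
stack front [ 0.62914843 -0.06563605  0.        ] [ 0.63081161 -0.32973299  0.        ]
```

```bash
python3 -c "
from h import *
print(rel([.521,.031,.12],np.radians(5.2)))"
```

```text
[ 4.838e+02  1.175e+02 -3.284e+02  1.000e-01 -2.390e+01 -0.000e+00]
```

Request:
apply_moves:
  plan:
    - [0.048,0.005,-0.033,0,-5,0,-1]
    - [0.097,0.01,-0.066,0,-10,0,-1]
    - [0.145,0.02,-0.098,0,-15,0,-1]
    - [0.193,0.03,-0.131,0,-20,0,-1]
    - [0.242,0.04,-0.164,0,-23.9,0,-1]

```text
time: 0.72
tool_pos: [0.3455, 0.263, 0.1974]
tool_rot: [-1.571, -0.0, 0.094]
contact_force: [0.7, 0.1, 0.6]
opening: 0.0917
```

```bash
python3 -c "
from h import *
print(rel([.521,.031,.12],np.radians(5.2)))"
```

```text
[ 1.529e+02  7.730e+01 -2.475e+02 -0.000e+00  2.000e-01  0.000e+00]
```

Request:
apply_moves:
  plan:
    - [0.031,0.016,-0.05,0,0,0,-1]
    - [0.062,0.032,-0.1,0,0,0,-1]
    - [0.093,0.048,-0.15,0,0,0,-1]
    - [0.123,0.064,-0.2,0,0,0,-1]
    - [0.153,0.077,-0.247,0,0,0,-1]

```text
time: 1.35
tool_pos: [0.5203, 0.0307, 0.1198]
tool_rot: [-1.57, 0.001, 0.091]
contact_force: [-0.5, 0.5, 0.7]
opening: 0.0914
```

```bash
python3 - <<'E'
from h import *
print(robot.observe()["tool_pos"],rel([.521,.031,.0145],np.radians(5.2)))
t=cams.read_camera("top");s=cams.read_camera("scene")
cv2.imwrite("pics/m1.png",np.hstack([cv2.resize(x,None,fx=4,fy=4,interpolation=2) for x in(t[220:320,230:330],s[210:310,220:320])]))
E
```

```text
[0.52031679 0.03071904 0.11979131] [  0.8 105.3   0.2  -0.   -0.   -0. ]
```

View pics/m1.png

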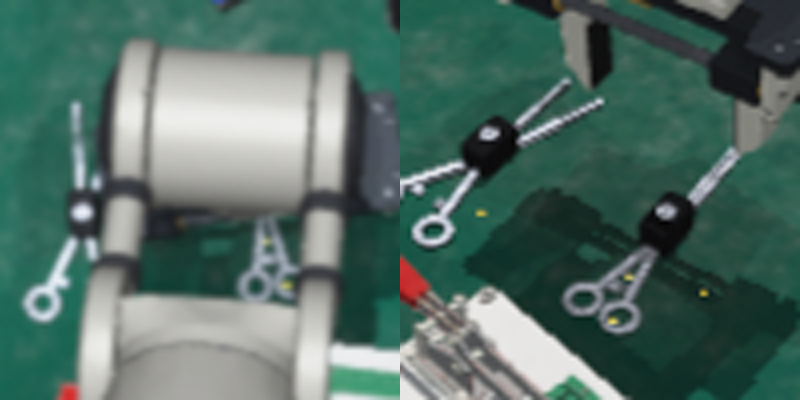

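The fingers straddle the shut clamp's pivot (scene crop: tips about 592,85 and 745,150, pivot at 667,212), so I'm descending.

Request:
apply_moves:
  plan:
    - [0.001,0.04,0,0,0,0,-1]
    - [0.001,0.075,0,0,0,0,-1]
    - [0.001,0.095,0,0,0,0,-1]
    - [0.001,0.105,0,0,0,0,-1]
    - [0.001,0.105,0,0,0,0,-1]

```text
time: 2.08
tool_pos: [0.5203, 0.033, 0.0155]
tool_rot: [-1.571, 0.001, 0.092]
contact_force: [-0.9, 0.1, 0.2]
opening: 0.0917
```

Request:
apply_moves:
  plan:
    - [0,0,0,0,0,0,0.3]
    - [0,0,0,0,0,0,1]
    - [0,0,0,0,0,0,1]
    - [0,0,0,0,0,0,1]
    - [0,0,0,0,0,0,1]
  squeeze: 20

```text
time: 2.7
tool_pos: [0.5207, 0.0326, 0.0158]
tool_rot: [-1.571, -0.0, 0.091]
contact_force: [-0.4, -0.3, -0.1]
opening: 0.0464
```

Request:
apply_moves:
  plan:
    - [0,0,0,0,0,0,1]
    - [0,0,0,0,0,0,1]
    - [0,0,0,0,0,0,1]
    - [0,0,0,0,0,0,1]
    - [0,0,0,0,0,0,1]

```text
time: 3.32
tool_pos: [0.5207, 0.0327, 0.0157]
tool_rot: [-1.571, 0.0, 0.091]
contact_force: [0.7, 1.1, -0.6]
opening: 0.0201
```

Gripped at 20.1 mm. Lifting.

Request:
apply_moves:
  plan:
    - [0,-0.01,0,0,0,0,1]
    - [0,-0.03,0,0,0,0,1]
    - [0,-0.07,0,0,0,0,1]
    - [0,-0.11,0,0,0,0,1]
    - [0,-0.13,0,0,0,0,1]
  squeeze: 25

```text
time: 3.95
tool_pos: [0.5215, 0.0327, 0.1487]
tool_rot: [-1.571, -0.004, 0.091]
contact_force: [0.8, -0.4, -0.7]
opening: 0.0196
```

```bash
python3 - <<'E'
from h import *
print(robot.observe()["opening"],rel([.418,.366,.12],np.radians(-2.8)))
E
```

```text
0.01956578747662855 [-7.280e+01  2.820e+01  3.414e+02  0.000e+00  8.000e+00  2.000e-01]
```

Request:
apply_moves:
  plan:
    - [-0.007,0,0.025,0,1,0,1]
    - [-0.016,0,0.075,0,3,0,1]
    - [-0.026,0,0.125,0,5,0,1]
    - [-0.037,0,0.175,0,7,0,1]
    - [-0.048,0,0.225,0,8,0,1]

```text
time: 4.58
tool_pos: [0.4517, 0.2539, 0.1465]
tool_rot: [-1.57, -0.001, -0.049]
contact_force: [0.7, 0.4, -1.0]
opening: 0.0198
```

```bash
python3 - <<'E'
from h import *
print(robot.observe()["opening"],rel([.418,.366,.07],np.radians(-2.8)))
E
```

```text
0.019815503381104316 [-39.3  76.5 110.3  -0.   -0.    0. ]
```

Request:
apply_moves:
  plan:
    - [-0.016,0.01,0.045,0,0,0,1]
    - [-0.03,0.02,0.085,0,0,0,1]
    - [-0.039,0.035,0.11,0,0,0,1]
    - [-0.039,0.05,0.11,0,0,0,1]
    - [-0.039,0.06,0.11,0,0,0,1]

```text
time: 5.2
tool_pos: [0.4186, 0.3634, 0.0851]
tool_rot: [-1.572, 0.001, -0.048]
contact_force: [-1.0, -1.0, -0.4]
opening: 0.0197
```

```bash
python3 - <<'E'
from h import *
print(robot.observe()["opening"],rel([.418,.366,.0205],np.radians(-2.8)))
t=cams.read_camera("top");s=cams.read_camera("scene")
cv2.imwrite("pics/m2.png",np.hstack([cv2.resize(x,None,fx=4,fy=4,interpolation=2) for x in(t[255:360,125:225],s[175:280,95:215-20])]))
E
```

```text
0.01969990442679842 [-0.6 64.6  2.6  0.   0.  -0. ]
```

View pics/m2.png

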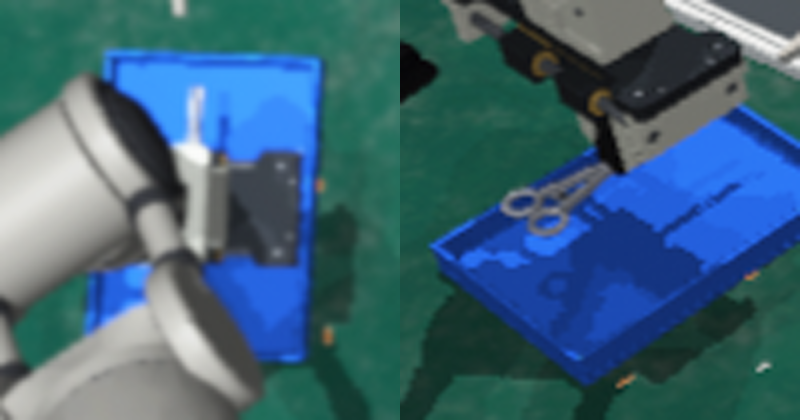

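The clamp is held level over the middle of the blue tray. I'm lowering 65 mm, which puts the TCP at the grasp height plus the 4 mm floor, then opening partly.

Request:
apply_moves:
  plan:
    - [-0.001,0.025,0.002,0,0,0,1]
    - [-0.001,0.045,0.002,0,0,0,1]
    - [-0.001,0.057,0.002,0,0,0,1]
    - [-0.001,0.063,0.002,0,0,0,1]
    - [-0.001,0.065,0.002,0,0,0,1]

```text
time: 5.92
tool_pos: [0.4182, 0.3661, 0.0209]
tool_rot: [-1.57, -0.0, -0.049]
contact_force: [0.6, 0.2, -0.6]
opening: 0.0196
```

```bash
python3 -c "
from h import *
s=robot.observe();print(s['tool_pos'],s['contact_force'],s['opening'])"
```

```text
[0.4181809  0.36606846 0.02094221] [ 0.57423277  0.15393034 -0.57739582] 0.019565775909606974
```

Request:
apply_moves:
  plan:
    - [0,0.001,0,0,0,0,1]
    - [0,0.001,0,0,0,0,0.2]
    - [0,0.001,0,0,0,0,0]
    - [0,0.001,0,0,0,0,0]
    - [0,0.001,0,0,0,0,0]

```text
time: 6.55
tool_pos: [0.4179, 0.3662, 0.0198]
tool_rot: [-1.571, -0.0, -0.048]
contact_force: [0.5, 0.3, 0.5]
opening: 0.0459
```

Request:
apply_moves:
  plan:
    - [0,-0.01,0,0,0,0,0]
    - [0,-0.03,0,0,0,0,0]
    - [0,-0.06,0,0,0,0,0]
    - [0,-0.09,0,0,0,0,0]
    - [0,-0.12,0,0,0,0,0]

```text
time: 7.18
tool_pos: [0.4178, 0.3661, 0.1415]
tool_rot: [-1.57, -0.001, -0.048]
contact_force: [-0.0, 0.5, 1.1]
opening: 0.0457
```

```bash
python3 - <<'E'
from h import *
print(rel([.506,.158,.11],np.radians(2.5)))
E
```

```text
[  98.1   31.4 -203.6   -0.    -5.3    0. ]
```

Request:
apply_moves:
  plan:
    - [0.018,0,-0.038,0,-1,0,-1]
    - [0.04,0.005,-0.083,0,-2.2,0,-1]
    - [0.065,0.015,-0.135,0,-3.5,0,-1]
    - [0.087,0.025,-0.18,0,-4.7,0,-1]
    - [0.098,0.031,-0.204,0,-5.3,0,-1]

```text
time: 7.8
tool_pos: [0.5067, 0.1553, 0.1091]
tool_rot: [-1.571, -0.001, 0.043]
contact_force: [-0.2, 0.5, -0.2]
opening: 0.0898
```

```bash
python3 - <<'E'
from h import *
print(robot.observe()["opening"],rel([.506,.158,.0155],np.radians(2.5)))
t=cams.read_camera("top");s=cams.read_camera("scene")
cv2.imwrite("pics/m3.png",np.hstack([cv2.resize(x,None,fx=4,fy=4,interpolation=2) for x in(t[255:360,125:225],s[190:295,190:290])]))
E
```

```text
0.08978537866702309 [-0.6 93.6  2.7  0.  -0.1  0. ]
```

View pics/m3.png

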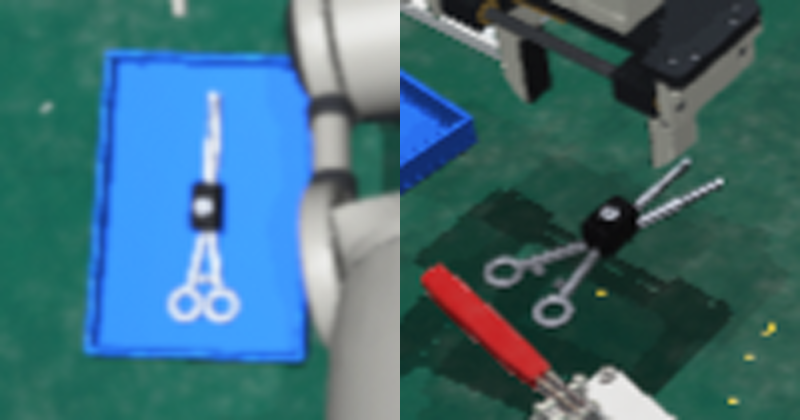

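The shut clamp lies flat and closed in the middle of the blue tray (crop pivot 207,205). The gripper is straddling the open clamp, and I'm descending on it.

Request:
apply_moves:
  plan:
    - [0,0.04,0,0,0,0,-1]
    - [0,0.07,0,0,0,0,-1]
    - [0,0.086,0,0,0,0,-1]
    - [0,0.094,0,0,0,0,-1]
    - [0,0.094,0,0,0,0,-1]

```text
time: 8.52
tool_pos: [0.506, 0.158, 0.015]
tool_rot: [-1.571, -0.0, 0.045]
contact_force: [0.0, 0.2, 0.5]
opening: 0.0917
```

Request:
apply_moves:
  plan:
    - [0,0,0,0,0,0,0.3]
    - [0,0,0,0,0,0,1]
    - [0,0,0,0,0,0,1]
    - [0,0,0,0,0,0,1]
    - [0,0,0,0,0,0,1]
  squeeze: 20

```text
time: 9.15
tool_pos: [0.5059, 0.1577, 0.0148]
tool_rot: [-1.571, -0.0, 0.044]
contact_force: [-0.2, -0.4, 1.1]
opening: 0.0458
```

Request:
apply_moves:
  plan:
    - [0,0,0,0,0,0,1]
    - [0,0,0,0,0,0,1]
    - [0,0,0,0,0,0,1]
    - [0,0,0,0,0,0,1]
    - [0,0,0,0,0,0,1]

```text
time: 9.78
tool_pos: [0.5058, 0.1577, 0.0147]
tool_rot: [-1.571, 0.0, 0.044]
contact_force: [0.9, -0.5, 0.1]
opening: 0.02
```

Request:
apply_moves:
  plan:
    - [0,-0.01,0,0,0,0,1]
    - [0,-0.03,0,0,0,0,1]
    - [0,-0.07,0,0,0,0,1]
    - [0,-0.12,0,0,0,0,1]
    - [0,-0.15,0,0,0,0,1]
  squeeze: 25

```text
time: 10.4
tool_pos: [0.5065, 0.1578, 0.1679]
tool_rot: [-1.57, -0.004, 0.044]
contact_force: [0.5, -0.4, -2.3]
opening: 0.0195
```

```bash
python3 - <<'E'
from h import *
print(robot.observe()["opening"],rel([.439,-.388,.165],np.radians(-7.6)))
E
```

```text
0.019463834279904158 [-9.160e+01  2.300e+00 -5.423e+02 -0.000e+00  1.010e+01  2.000e-01]
```

Request:
apply_moves:
  plan:
    - [-0.01,0,-0.02,0,1,0,1]
    - [-0.025,0,-0.065,0,2,0,1]
    - [-0.04,0,-0.115,0,3,0,1]
    - [-0.055,0,-0.165,0,4,0,1]
    - [-0.07,0,-0.215,0,5,0,1]

```text
time: 11.02
tool_pos: [0.4449, -0.0617, 0.1655]
tool_rot: [-1.571, -0.001, -0.043]
contact_force: [0.8, -0.5, -0.6]
opening: 0.0203
```

Request:
apply_moves:
  plan:
    - [-0.006,0,-0.05,0,1,0,1]
    - [-0.012,0,-0.1,0,2,0,1]
    - [-0.018,0,-0.15,0,3,0,1]
    - [-0.024,0,-0.2,0,4,0,1]
    - [-0.03,0,-0.25,0,5,0,1]

```text
time: 11.65
tool_pos: [0.4042, -0.3103, 0.1655]
tool_rot: [-1.571, -0.001, -0.131]
contact_force: [0.4, 0.0, -0.8]
opening: 0.0199
```

```bash
python3 - <<'E'
from h import *
print(robot.observe()["opening"],rel([.439,-.388,.085],np.radians(-7.6)))
E
```

```text
0.019906783208474572 [ 44.6  80.5 -72.5   0.    0.1   0. ]
```

Request:
apply_moves:
  plan:
    - [0.015,0.005,-0.03,0,0,0,1]
    - [0.032,0.015,-0.055,0,0,0,1]
    - [0.044,0.035,-0.07,0,0,0,1]
    - [0.044,0.06,-0.07,0,0,0,1]
    - [0.044,0.08,-0.07,0,0,0,1]

```text
time: 12.28
tool_pos: [0.439, -0.3838, 0.0841]
tool_rot: [-1.57, 0.0, -0.131]
contact_force: [0.0, -0.1, -0.4]
opening: 0.0201
```

```bash
python3 - <<'E'
from h import *
s=robot.observe();print(s["tool_pos"],s["opening"],rel([.439,-.388,.0188],np.radians(-7.6)))
t=cams.read_camera("top");s=cams.read_camera("scene")
cv2.imwrite("pics/m4.png",np.hstack([cv2.resize(x,None,fx=3,fy=3,interpolation=2) for x in(t[235:365,385:505],s[325:455,365:500])]))
E
```

```text
[ 0.43903421 -0.38380413  0.084147  ] 0.02006889599080307 [ 0.5 65.3 -4.2 -0.   0.1 -0. ]
```

View pics/m4.png

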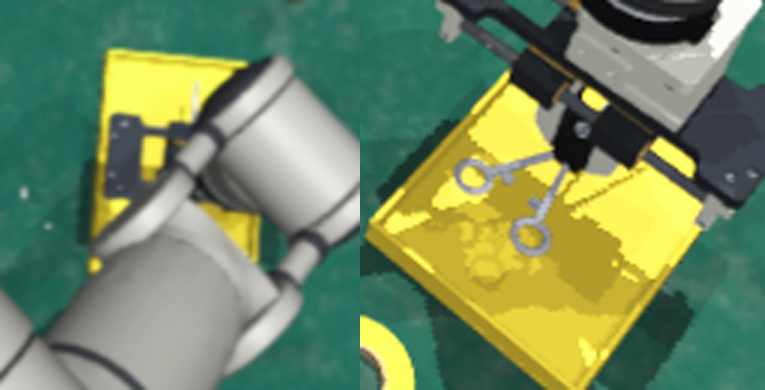

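The open clamp is held level over the yellow tray with its jaws still spread. Lowering.

Request:
apply_moves:
  plan:
    - [0,0.025,-0.002,0,0,0,1]
    - [0,0.045,-0.003,0,0,0,1]
    - [0,0.057,-0.003,0,0,0,1]
    - [0,0.063,-0.003,0,0,0,1]
    - [0,0.065,-0.003,0,0,0,1]

```text
time: 13.0
tool_pos: [0.4391, -0.387, 0.0201]
tool_rot: [-1.571, -0.001, -0.13]
contact_force: [0.1, -0.7, -0.3]
opening: 0.02
```

Request:
apply_moves:
  plan:
    - [0,0,0,0,0,0,1]
    - [0,0,0,0,0,0,1]
    - [0,0,0,0,0,0,1]
    - [0,0,0,0,0,0,1]
    - [0,0,0,0,0,0,1]

```text
time: 13.62
tool_pos: [0.4389, -0.3868, 0.0197]
tool_rot: [-1.571, -0.0, -0.13]
contact_force: [-0.3, 0.2, -1.3]
opening: 0.0196
```

Request:
apply_moves:
  plan:
    - [0,0.001,0,0,0,0,1]
    - [0,0.001,0,0,0,0,0.2]
    - [0,0.001,0,0,0,0,0]
    - [0,0.001,0,0,0,0,0]
    - [0,0.001,0,0,0,0,0]

```text
time: 14.25
tool_pos: [0.4388, -0.3868, 0.0187]
tool_rot: [-1.571, -0.0, -0.13]
contact_force: [0.0, -0.0, -0.6]
opening: 0.0455
```

Request:
apply_moves:
  plan:
    - [0,-0.01,0,0,0,0,0]
    - [0,-0.03,0,0,0,0,0]
    - [0,-0.07,0,0,0,0,0]
    - [0,-0.12,0,0,0,0,0]
    - [0,-0.17,0,0,0,0,0]

```text
time: 14.88
tool_pos: [0.4387, -0.3867, 0.191]
tool_rot: [-1.571, -0.0, -0.13]
contact_force: [0.0, -1.4, -0.4]
opening: 0.0459
```

Request:
apply_moves:
  plan:
    - [-0.02,0,0.04,0,0,0,0]
    - [-0.03,0,0.09,0,0,0,0]
    - [-0.03,0,0.14,0,0,0,0]
    - [-0.03,0,0.19,0,0,0,0]
    - [-0.03,0,0.22,0,0,0,0]

```text
time: 15.5
tool_pos: [0.4376, -0.1627, 0.1896]
tool_rot: [-1.571, -0.001, -0.129]
contact_force: [0.7, -0.8, 0.3]
opening: 0.0462
```

```bash
python3 - <<'E'
from h import *
s=robot.observe();print(s["tool_pos"],s["opening"])
t=cams.read_camera("top");s=cams.read_camera("scene")
cv2.imwrite("pics/m5.png",np.hstack([cv2.resize(x,None,fx=3,fy=3,interpolation=2) for x in(t[235:365,400:490],s[325:455,365:500],t[235:365,140:180-0+35-10])])[:, :800])
E
```

```text
[ 0.43763959 -0.16268153  0.18961297] 0.04615832339166991
```

View pics/m5.png

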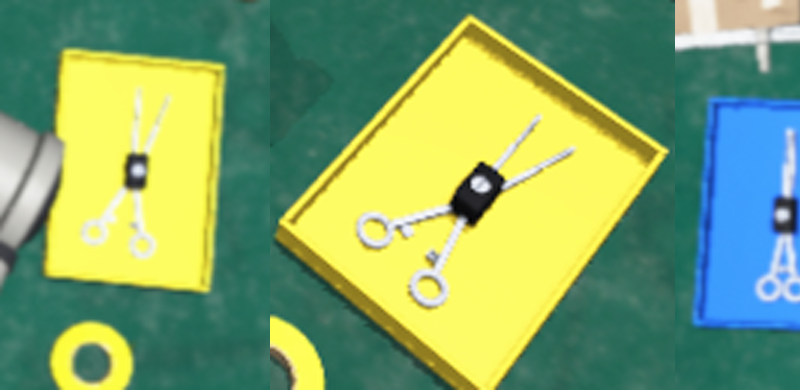

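Both clamps lie flat and clear of the walls. The open one is centred in the yellow tray (crop pivot 137,172), and the shut one is still in the blue tray. Handing in.

```bash
python3 -c "
from cell import robot
print(robot.observe()['time'],robot.hand_in())"
```

```text
the job is handed in; nothing more can be done
15.6 None
```

I laid the shut clamp in the blue tray first, then the open clamp in the yellow tray, and handed the job in at 15.6 s. I gripped each by its pivot block, at about 20 mm.

The last pictures show both clamps flat near the middle of their trays and clear of the walls. The shut one is still closed and the open one still spread by eye; I did not measure the jaw angles. The gripper was clear of everything, and the force readings I saw stayed under 3 N. No check failed or disagreed, though the last crop cut off part of the blue tray; an earlier one showed the clamp there whole.

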